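# Open the double-latched microphone case

### The job

Open the black microphone case: draw its red-knobbed bolt, raise the lid a little until it comes up against its safety catch, feel along the gap under the lid's front for the hidden yellow tab and push it aside to the left, then swing the lid up and leave it standing well open, at 45 degrees or more. Be gentle with the lid's front and with the tab (a light push does it; never force them), and leave the other things on the table where they are.

Things in the scene. Friction and masses are not known exactly. Their poses are not given: they have to be found in the camera images.
- case: Heavy black case fixed to the table. Origin on the table under it; x from its front (facing the robot) to its rear, y to its left, z up; coordinates below are in this frame in mm, lid shut. Front wall x = -95, y +-130, 115 high. The lid is a cover over it: top at z = 138, x -132 to 122, y +-140, side walls down to z = 95. A steel staple (x -100..-70, y 129..159, to z = 160) holds the bolt.
- lid_edge (a point): Middle of the foot of the lid's front apron, at (-130, 0, 60); moves with the lid. The apron is a plate 4 mm thick, x -132 to -128, y +-140, hanging from the lid's top to z = 60, tan strip along its foot. A fingertip tilted about 45 degrees, from the robot's side, fits under the foot and lifts it. Axes at lid 0 as the case's.
- lid_hinge (a point): Middle of the hinge line at the rear, at (118, 0, 90); the lid turns about its y axis.
- lid (a joint): Lid angle, rad: 0 shut, grows as the front rises, stop at 1.5. Stiff: stays where it is left; takes about 6 to 8 N upward at the apron's foot to move. Bolt home: rises only 0.01. Bolt drawn: rises to about 0.15 (apron foot then at z = 97), where the hidden catch stops it. Catch aside: opens fully. Keep below 25 N on the lid.
- bolt (a joint): Travel of the steel bolt on the lid, m: 0 home (lid bolted), 0.03 fully drawn at its stop; the lid is free from about 0.016. It slides to the case's right (-y), stays where it is left, and needs about 3 N.
- bolt_knob (a point): Centre of the top of the bolt's red knob: upright, 14 mm diameter, top 45 mm above the lid's top, at (-85, 55, 183) when home. Can be pushed from its left with a closed gripper. Two steel guides on the lid, 14 mm high, are at y = 121 and y = -7.
- catch (a joint): Angle of the hidden safety catch, rad: 0 engaged, 0.6 at its hard stop; the lid is free from about 0.35. The catch is pushed by its yellow tab to the case's left (+y): the tab's tip goes 16 mm against 3 to 8 N of friction and stays where it is left. It does not yield to the right, up, down or inward. Keep below 18 N on the tab.
- catch_zone (a point): Middle of the zone, behind the apron, where the catch's yellow tab is: at (-126, -8, 71), fixed on the case. The tab, 8 mm wide, 14 mm high (z 64 to 78), sticks out from the case's front wall to x = -126, at an unknown y from -58 to +42, new each time. With the lid raised to the catch, a tilted fingertip reaches it under the apron's foot, in to about x = -118.
- cup: Red cup, 80 mm wide, 100 mm high, left of the case. Origin: centre of its underside.
- adapter: Beige plug adapter, 60 x 40 x 32 mm, right of the case. Origin: centre of its underside.
- screwdriver: Screwdriver lying in front of the case. Origin: under its middle.
- keyboard: Black computer keyboard, 120 x 290 x 18 mm, on the left near the robot. Origin: centre of its underside.
- headphones: Black headphones lying on the right. Origin: between the ear cups, on the table.
- lamp_bulb: White lamp bulb standing on its cap, 105 mm high, on the right. Origin: centre of its underside.
- spray: Blue spray can, 52 mm wide, 160 mm high, on the left. Origin: centre of its underside.

How it is judged:
By the outcome, as a careful person would: the job done as asked, in the order asked, and still so for the second after the job is handed in, with the robot touching nothing.
It also fails if it takes over 72 s, if anything falls off the work surface, if the arm or the gripper's body presses on something with over 40 N, if the wrist force passes 120 N, or if a joint passes its speed limit or range.

### The arm

A 6-joint arm with a two-finger parallel gripper is mounted at the origin on the work surface. World frame = base frame: x ahead of the robot, y to its left, z up, the work surface at z = 0. Lengths are in m, angles in rad, forces in N, time in s.
With the tool pointing down it reaches from about 0.425 to 0.925 m from the base axis. Payload 12.5 kg.
Tool frame: the origin (TCP) lies midway between the tips of the shut fingers; the grasp point (between the pads) lies arm.hold_point_z behind it (arm.hold_point_z is the distance from the TCP to the grasp point, in m); z points along the fingers, y is the line along which they close (so a half turn about z gives the same grasp; the last joint's range is limited). The gripper opens to 85 mm and grips with 20 to 120 N. Pads are 22 mm wide; open, the fingers measure 114 mm over their backs; the gripper's body (76 mm by 85 mm) begins 54 mm behind the grasp point. The pads swing forward as they close: fully open they stand 13 mm farther back than shut.
Start: joints at [1.038, 0.491, 1.559, -0, 1.092, -0.106], TCP at [0.259, 0.569, 0.231] pointing down, gripper open.
Joint ranges: [-3.1, 3.1], [-0.84, 2.19], [0.05, 2.79], [-1.13, 4.28], [0.06, 2.93], [-2.69, 2.69]. Speed limits (rad/s): [2.22, 2.22, 2.79, 3.14, 3.14, 3.14].

### API

Orientations are given as a unit quaternion [w, x, y, z].
In Python, from cell import arm gives the robot as it stands.
- The arm moves only by the tool send_rows, never from a script. Its argument "plan" is a list of rows, each an object of numbers: "x", "y", "z": the shift along the world's x, y, z in units of 0.04 m (1.0 is 0.04 m); "twist": the turn about the world's z in units of 6 degrees (1.0 is 6 degrees); "claw": the closure, from 0 (fully open) to 1 (shut). In form: [{"x": .., "y": .., "z": .., "twist": .., "claw": ..}, ...]. A call has 1 to 10 rows; each row shifts and turns the commanded pose from where the row before left it; what a row does not reach is not made up. A row lasts 1/10 s, in which the tool goes at most 50 mm and 8.59 degrees, less where a joint would pass 70% of its speed; a pose out of reach is approached as far as the arm can. A call with a number of a shift or a turn outside -1 to 1 is refused whole. A call with a gripper value outside its range is refused whole. The fingers move at their own pace and stop on an object; the grip force is fixed at half the most. Time passes only in rows, so rows that do not move let the fingers close. It gives the time, the measured TCP pose, the force, the opening and the grip force at its end, in the units of the state.
- arm.state(): the state, without advancing time (a new reading comes with each control period).
- arm.read_camera(name): name is "side" or "top" or "wrist"; returns the picture (400x640x3 uint8, blue, green, red); there is no depth.
- arm.camera_model(name): a dict with "camera_matrix" (3x3 intrinsics, pixels), "R" (3x3) and "t" (3): a world point X has camera coordinates R X + t; the wrist camera has in their place "T_tool_cam" (4x4, takes a point from camera to tool coordinates, whose origin is the TCP and whose axes are the flange's). Camera axes: x right, y down, z forward; pixel columns grow to the right and rows downward; lengths in m; the calibration is good to about 2 mm. A picture is of the moment at which its call begins: read the wrist's pose just before it. camera_model takes no time and is no camera call.
- arm.close_job(): hands the job in; it is judged then, once.
Trained networks look in the newest picture that a camera, given by its name, has taken for a name from the list of things; names that differ only in an ending like _2 or _b are one class to them, and where a whole thing is asked for, a point or a joint stands for the part that bears it (a point fixed in the world has none). Each returns a list of dicts, best first, with "conf" (0 to 1); they miss things now and then, are a little off and sometimes report something else, mostly with a low value. They report only what shows in the picture. A call takes as long as a camera call.
- arm.boxes_of(query, camera): "at" ([x, y, z] in m, in the coordinates of the camera as it stood for that picture, good to about 4 mm: the middle of the surface that is visible of it).
The state is a dict: "t": time; "qpos": joint angles; "dq": joint speeds; "joint_efforts": joint torques, N m; "tcp_pos": TCP position; "ee_rot": TCP orientation; "contact_force": force on the tool from outside, world axes, zero at the start; "ft_torque": the same for the moment, N m; "gripper_width": finger opening in m; "finger_force": force on a finger pad.
Only numpy, scipy, OpenCV 4.12 (cv2) and the standard library are available. Lean on these libraries where they do the work, as an engineer would, in place of code of your own. Each camera call takes 0.05 s, during which the arm holds its last target. There are 200 camera calls.

## Working session

There is one attempt and no reset: what is moved stays moved. The work goes in short steps, Python scripts to look and compute and a tool call to move; the robot and the scene stay as the last step left them, time stands still between calls to the robot, and variables do not carry over. Pictures are saved under pics/ and viewed, at most 10 in all, crops included, and the job is handed in when it is done.

Besides the shell and the picture viewer there is one more tool, called after "Call:" in YAML: its name, and indented under it one key for each argument. send_rows: Moves the arm, as the interface text tells. Shifts and turns lie within -1 to 1; 1 stands for 0.04 m of shift or 6 degrees of turn. Its arguments: {"type":"object","properties":{"plan":{"type":"array","items":{"type":"object","properties":{"x":{"type":"number","minimum":-1,"maximum":1},"y":{"type":"number","minimum":-1,"maximum":1},"z":{"type":"number","minimum":-1,"maximum":1},"twist":{"type":"number","minimum":-1,"maximum":1},"claw":{"type":"number"}}}}},"required":["plan"]}

```bash
ls; mkdir -p pics; python3 - <<'E'
from cell import arm
import cv2, numpy as np
s=arm.state()
for k,v in s.items(): print(k,np.round(v,4))
print(arm.hold_point_z,[a for a in dir(arm) if a[0]!='_'])
for n in("top","side"):
    cv2.imwrite(f"pics/{n}0.png",arm.read_camera(n))
    m=arm.camera_model(n);R=np.array(m["R"]);t=np.array(m["t"])
    print(n,m["camera_matrix"],"pos",-R.T@t)
    for q in("case","bolt_knob","lid_edge","lid_hinge","cup","adapter","screwdriver","keyboard","headphones","lamp_bulb","spray"):
        for b in arm.boxes_of(q,n)[:2]: print(q,round(b["conf"],2),np.round(R.T@(np.array(b["at"])-t),4))
print(arm.camera_model("wrist"))
E
```

```text
pics
t 0.0
qpos [ 1.0384  0.4916  1.5595  0.      1.0917 -0.1056]
dq [ 0.0009 -0.0002 -0.      0.0023  0.0003  0.001 ]
joint_efforts [-1.00000e-04 -6.18459e+01 -2.61590e+01 -1.00000e-04  4.00000e-03
 -0.00000e+00]
tcp_pos [0.2586 0.5687 0.2307]
ee_rot [-2.000e-04  2.118e-01  9.773e-01 -6.000e-04]
contact_force [-0.2413  0.1055  0.0856]
ft_torque [ 0.0355 -0.0495  0.0458]
finger_force 0.0
gripper_width 0.0856
0.0187 ['IKError', 'boxes_of', 'camera_model', 'close_job', 'hold_point_z', 'read_camera', 'state']
top [[507.128563     0.         322.64254609]
 [  0.         507.128563   197.45261098]
 [  0.           0.           1.        ]] pos [ 0.24893402 -0.0214282   1.68981694]
case 0.68 [ 0.6131 -0.0672  0.1396]
lid_edge 0.7 [ 0.6163 -0.0689  0.1367]
lid_hinge 0.63 [ 0.6102 -0.0671  0.1341]
cup 0.96 [0.6717 0.1712 0.0491]
cup 0.46 [ 0.5494 -0.0018  0.1464]
adapter 0.57 [ 0.677  -0.2857  0.0303]
screwdriver 0.64 [0.4462 0.0224 0.0204]
keyboard 0.64 [0.2273 0.3126 0.0113]
headphones 0.7 [ 0.4436 -0.4542  0.0318]
lamp_bulb 0.62 [ 0.5988 -0.4101  0.0982]
spray 0.58 [0.639  0.4145 0.1403]

[... 423 characters left out ...]
.2933 0.0129]
headphones 0.76 [ 0.4418 -0.4676  0.0281]
lamp_bulb 0.97 [ 0.6    -0.4294  0.0908]
lamp_bulb 0.17 [ 0.608  -0.1358  0.135 ]
spray 0.93 [0.641  0.4033 0.0982]
{'camera_matrix': array([[293.52531122,   0.        , 318.07145279],
       [  0.        , 293.52531122, 196.70192249],
       [  0.        ,   0.        ,   1.        ]]), 'T_tool_cam': array([[-5.77895770e-04, -9.50700642e-01, -3.10109585e-01,
         7.99970065e-02],
       [ 9.99999643e-01, -7.40337669e-04,  4.06127188e-04,
         1.48611779e-04],
       [-6.15691186e-04, -3.10109240e-01,  9.50700731e-01,
        -1.43040907e-01],
       [ 0.00000000e+00,  0.00000000e+00,  0.00000000e+00,
         1.00000000e+00]])}
```

View pics/top0.png

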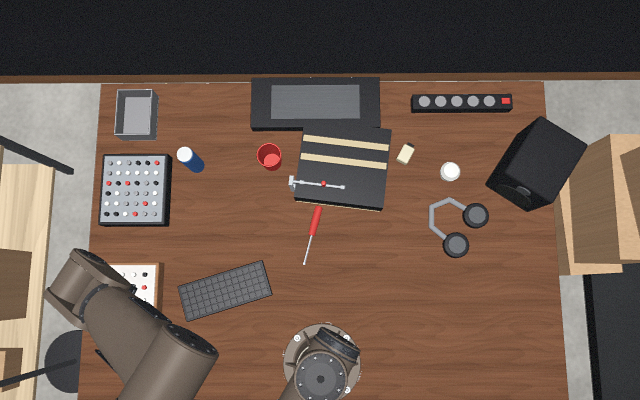

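View pics/side0.png

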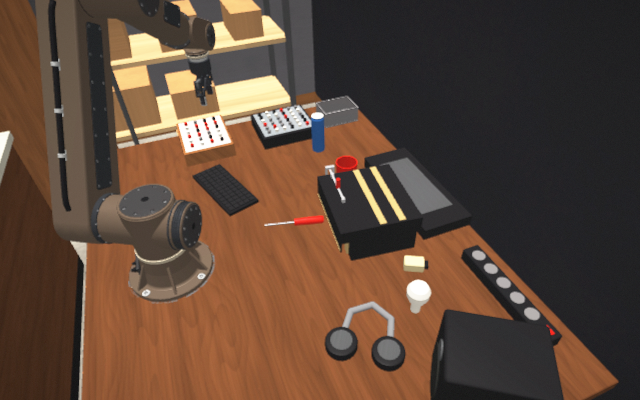

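Call:
send_rows:
  plan:
    - {"x": 0.4, "y": -0.5, "z": 0.8, "claw": 1}
    - {"x": 0.6, "y": -1, "z": 0.5, "claw": 1}
    - {"x": 0.6, "y": -1, "z": 0.5, "claw": 1}
    - {"x": 0.6, "y": -1, "z": 0.5, "claw": 1}
    - {"x": 0.6, "y": -1, "z": 0.5, "claw": 1}
    - {"x": 0.6, "y": -1, "z": 0.5, "claw": 1}
    - {"x": 1, "y": -1, "z": 0.3, "claw": 1}
    - {"x": 1, "y": -1, "claw": 1}
    - {"x": 1, "y": -1, "claw": 1}
    - {"x": 1, "y": -1, "claw": 1}

```text
schema error: expected keys x, y, z, twist, claw
```

```bash
cat > h.py <<'E'
import numpy as np, cv2
from cell import arm
from scipy.spatial.transform import Rotation as Ro
def toolR(s): w,x,y,z=s["ee_rot"]; return Ro.from_quat([x,y,z,w]).as_matrix()
def ray(n,uv,zz,s=None):
    m=arm.camera_model(n); K=m["camera_matrix"]
    if n=="wrist":
        T=m["T_tool_cam"]; R=toolR(s)@T[:3,:3]; p=toolR(s)@T[:3,3]+s["tcp_pos"]
    else: R=np.array(m["R"]).T; p=-R@m["t"]
    d=R@np.linalg.inv(K)@[uv[0],uv[1],1]; return p+d*(zz-p[2])/d[2]
E
python3 - <<'E'
from h import *
s=arm.state(); print(s["t"],s["qpos"],s["tcp_pos"]); print(toolR(s))
for uv in((303,126),(391,130),(383,210),(295,198)): print(uv,ray("top",uv,.138))
print(ray("top",(323.5,183),.183))
E
```

```text
1.2 [ 1.03840509e+00  4.90891829e-01  1.55891377e+00 -3.24086577e-05
  1.09171974e+00 -1.05567213e-01] [0.25870768 0.56894583 0.23132727]
[[-9.10291319e-01  4.13968249e-01  5.89446117e-05]
 [ 4.13968251e-01  9.10291319e-01  4.33934579e-05]
 [-3.56932545e-05  6.39018859e-05 -9.99999997e-01]]
(303, 126) [0.74229385 0.05416791 0.138     ]
(391, 130) [ 0.72758469 -0.22504301  0.138     ]
(383, 210) [ 0.47149204 -0.1939699   0.138     ]
(295, 198) [0.51017373 0.07810387 0.138     ]
[ 0.54830599 -0.0108309   0.183     ]
```

Call:
send_rows:
  plan:
    - {"x": 0.4, "y": -0.5, "z": 0.8, "twist": 0, "claw": 1}
    - {"x": 0.6, "y": -1, "z": 0.5, "twist": 0, "claw": 1}
    - {"x": 0.6, "y": -1, "z": 0.5, "twist": 0, "claw": 1}
    - {"x": 0.6, "y": -1, "z": 0.5, "twist": 0, "claw": 1}
    - {"x": 0.6, "y": -1, "z": 0.5, "twist": 0, "claw": 1}
    - {"x": 0.6, "y": -1, "z": 0.5, "twist": 0, "claw": 1}
    - {"x": 0.6, "y": -1, "z": 0.3, "twist": 0, "claw": 1}
    - {"x": 0.6, "y": -1, "z": 0, "twist": 0, "claw": 1}
    - {"x": 0.6, "y": -1, "z": 0, "twist": 0, "claw": 1}
    - {"x": 0.6, "y": -1, "z": 0, "twist": 0, "claw": 1}

```text
t: 2.2
tcp_pos: [0.4895, 0.1901, 0.3742]
ee_rot: [0.0, 0.212, 0.977, 0.0]
contact_force: [0.5, 1.5, -0.9]
gripper_width: -0.0003
finger_force: 0.0
```

```bash
python3 - <<'E'
from h import *
s=arm.state(); print(s["t"],s["qpos"],s["tcp_pos"]); print(toolR(s))
E
```

```text
2.2 [ 2.44590536e-01  2.26358046e-01  1.58341989e+00  9.44857709e-05
  1.33108999e+00 -8.99406356e-01] [0.48952668 0.19012554 0.37416668]
[[-9.10285868e-01  4.13979680e-01  6.80937757e-04]
 [ 4.13979925e-01  9.10285972e-01  2.64553482e-04]
 [-5.10328322e-04  5.22713858e-04 -9.99999733e-01]]
```

Call:
send_rows:
  plan:
    - {"x": 1, "y": -0.4, "z": 0.5, "twist": 1, "claw": 1}
    - {"x": 1, "y": -0.4, "z": 0.5, "twist": 1, "claw": 1}
    - {"x": 1, "y": -0.4, "z": 0.5, "twist": 1, "claw": 1}
    - {"x": 1, "y": -0.4, "z": 0.5, "twist": 0, "claw": 1}
    - {"x": 1, "y": -0.4, "z": 0.5, "twist": 0, "claw": 1}
    - {"x": 1, "y": -0.4, "z": 0.5, "twist": 0, "claw": 1}
    - {"x": 1, "y": -0.4, "z": 0.5, "twist": 0, "claw": 1}
    - {"x": 1, "y": -0.4, "z": 0.5, "twist": 0, "claw": 1}
    - {"x": 1, "y": -0.4, "z": 0.5, "twist": 0, "claw": 1}
    - {"x": 1, "y": -0.4, "z": 0.5, "twist": 0, "claw": 1}

```text
t: 3.2
tcp_pos: [0.8145, 0.0475, 0.5263]
ee_rot: [0.01, 0.056, 0.998, 0.002]
contact_force: [-22.6, -1.2, 15.7]
gripper_width: -0.0003
finger_force: 0.0
```

```bash
python3 - <<'E'
from h import *
s=arm.state(); print(s["t"],s["qpos"],s["tcp_pos"]); print(toolR(s))
E
```

```text
3.2 [-0.02335136  0.88182505  0.04664434  0.00311982  2.19242697 -1.48048838] [0.81447284 0.04754288 0.52631314]
[[-0.99354358  0.11153816  0.02074602]
 [ 0.11160425  0.99375061  0.00205235]
 [-0.02038746  0.00435444 -0.99978267]]
```

Call:
send_rows:
  plan:
    - {"x": 0, "y": 0, "z": 0, "twist": 0, "claw": 1}
    - {"x": 0, "y": 0, "z": 0, "twist": 0, "claw": 1}

```text
t: 3.4
tcp_pos: [0.8148, 0.0473, 0.5279]
ee_rot: [0.013, 0.057, 0.998, 0.002]
contact_force: [0.1, 0.8, 1.9]
gripper_width: -0.0002
finger_force: 0.0
```

```bash
python3 - <<'E'
from h import *
s=arm.state(); print(s["t"],s["qpos"],s["tcp_pos"]); print(toolR(s))
E
```

```text
3.4 [-0.0236215   0.87936531  0.0477937   0.00308795  2.18791943 -1.4794231 ] [0.8147731  0.04731151 0.52792606]
[[-0.99325491  0.11286811  0.02656086]
 [ 0.11295768  0.993598    0.00189154]
 [-0.02617733  0.00487904 -0.99964541]]
```

Call:
send_rows:
  plan:
    - {"x": 0.3, "y": 0, "z": 0, "twist": 0, "claw": 1}
    - {"x": 0.3, "y": 0, "z": 0, "twist": 0, "claw": 1}
    - {"x": 0.3, "y": 0, "z": 0, "twist": 0, "claw": 1}
    - {"x": 0.3, "y": 0, "z": 0, "twist": 0, "claw": 1}
    - {"x": 0, "y": 0, "z": 0, "twist": 0, "claw": 1}
    - {"x": 0, "y": 0, "z": 0, "twist": 0, "claw": 1}

```text
t: 4.0
tcp_pos: [0.8339, 0.0459, 0.508]
ee_rot: [0.023, 0.056, 0.998, 0.003]
contact_force: [0.1, 0.9, 0.5]
gripper_width: 0.0002
finger_force: 0.0
```

```bash
python3 - <<'E'
from h import *
s=arm.state(); print(s["t"],s["qpos"],s["tcp_pos"]); print(toolR(s))
E
```

```text
4.0 [-0.02527318  0.90397437  0.04797955  0.00477171  2.14411918 -1.48073826] [0.83392103 0.04586408 0.50800829]
[[-0.99263588  0.11223196  0.04558506]
 [ 0.11247787  0.99365012  0.00285767]
 [-0.04497488  0.00796393 -0.99895637]]
```

Call:
send_rows:
  plan:
    - {"x": -0.5, "y": 0, "z": -0.2, "twist": 0, "claw": 1}
    - {"x": -0.5, "y": 0, "z": -0.2, "twist": 0, "claw": 1}
    - {"x": 0, "y": 0, "z": 0, "twist": 0, "claw": 1}

```text
t: 4.3
tcp_pos: [0.7994, 0.046, 0.4939]
ee_rot: [0.019, 0.056, 0.998, 0.003]
contact_force: [0.1, 0.4, 0.1]
gripper_width: -0.0001
finger_force: 0.0
```

```bash
python3 - <<'E'
from h import *
s=arm.state(); print(s["t"],s["qpos"],s["tcp_pos"]); print(toolR(s))
E
```

```text
4.3 [-0.0261747   0.73025907  0.4539227   0.00438928  1.91987743 -1.48292593] [0.79940225 0.04604663 0.49389961]
[[-0.99298568  0.1120913   0.03761632]
 [ 0.11228763  0.99367078  0.00314113]
 [-0.03702614  0.00734295 -0.99928732]]
```

Call:
send_rows:
  plan:
    - {"x": 0.3, "y": 0, "z": 0.2, "twist": 0, "claw": 1}
    - {"x": 0.3, "y": 0, "z": 0.2, "twist": 0, "claw": 1}
    - {"x": 0.3, "y": 0, "z": 0.2, "twist": 0, "claw": 1}
    - {"x": 0.9, "y": 0, "z": 0.7, "twist": 0, "claw": 1}
    - {"x": 0.9, "y": 0, "z": 0.7, "twist": 0, "claw": 1}
    - {"x": 0.9, "y": 0, "z": 0.7, "twist": 0, "claw": 1}
    - {"x": 0.9, "y": 0, "z": 0.7, "twist": 0, "claw": 1}
    - {"x": 0.9, "y": 0, "z": 0.7, "twist": 0, "claw": 1}
    - {"x": 0.9, "y": 0, "z": 0.7, "twist": 0, "claw": 1}

```text
t: 5.2
tcp_pos: [0.8519, 0.0361, 0.5416]
ee_rot: [0.097, 0.056, 0.994, 0.01]
contact_force: [-1.1, -0.5, 0.9]
gripper_width: 0.0
finger_force: 0.0
```

```bash
cat > st.py <<'E'
from h import *
s=arm.state(); R=toolR(s); print(s["t"],np.round(s["qpos"],4),np.round(s["tcp_pos"],4),"tilt",np.degrees(np.arccos(-R[2,2])),"z",R[:,2],"y",R[:,1],"f",np.round(s["contact_force"],1))
E
python3 st.py
```

```text
5.2 [-0.0404  0.8686  0.0473  0.0197  2.0302 -1.4879] [0.8519 0.0361 0.5416] tilt 11.242018178417686 z [ 0.19470625  0.00981913 -0.98081245] y [0.10941166 0.993492   0.03166595] f [-1.1 -0.5  0.9]
```

Call:
send_rows:
  plan:
    - {"x": 0.9, "y": 0, "z": 0.7, "twist": 0, "claw": 1}
    - {"x": 0.9, "y": 0, "z": 0.7, "twist": 0, "claw": 1}
    - {"x": 0.9, "y": 0, "z": 0.7, "twist": 0, "claw": 1}
    - {"x": 0.9, "y": 0, "z": 0.7, "twist": 0, "claw": 1}
    - {"x": 0.9, "y": 0, "z": 0.7, "twist": 0, "claw": 1}
    - {"x": 0.9, "y": 0, "z": 0.7, "twist": 0, "claw": 1}
    - {"x": 0.9, "y": 0, "z": 0.7, "twist": 0, "claw": 1}
    - {"x": 0.9, "y": 0, "z": 0.7, "twist": 0, "claw": 1}
    - {"x": 0.9, "y": 0, "z": 0.7, "twist": 0, "claw": 1}
    - {"x": 0.9, "y": 0, "z": 0.7, "twist": 0, "claw": 1}

```text
t: 6.2
tcp_pos: [0.8984, 0.0257, 0.5794]
ee_rot: [0.219, 0.055, 0.974, 0.022]
contact_force: [0.6, -0.2, -0.5]
gripper_width: -0.0001
finger_force: 0.0
```

```bash
python3 st.py
```

```text
6.2 [-0.0568  0.8458  0.0474  0.0435  1.8062 -1.4948] [0.8984 0.0257 0.5794] tilt 25.43374584709389 z [ 0.42909116  0.01796578 -0.9030825 ] y [0.09799911 0.99297441 0.06631743] f [ 0.6 -0.2 -0.5]
```

Call:
send_rows:
  plan:
    - {"x": 0.85, "y": 0, "z": 0.75, "twist": 0, "claw": 1}
    - {"x": 0.85, "y": 0, "z": 0.75, "twist": 0, "claw": 1}
    - {"x": 0.85, "y": 0, "z": 0.75, "twist": 0, "claw": 1}
    - {"x": 0.85, "y": 0, "z": 0.75, "twist": 0, "claw": 1}
    - {"x": 0.85, "y": 0, "z": 0.75, "twist": 0, "claw": 1}
    - {"x": 0.85, "y": 0, "z": 0.75, "twist": 0, "claw": 1}
    - {"x": 0.85, "y": 0, "z": 0.75, "twist": 0, "claw": 1}
    - {"x": 0.85, "y": 0, "z": 0.75, "twist": 0, "claw": 1}
    - {"x": 0.85, "y": 0, "z": 0.75, "twist": 0, "claw": 1}
    - {"x": 0.85, "y": 0, "z": 0.75, "twist": 0, "claw": 1}

```text
t: 7.2
tcp_pos: [0.9363, 0.0193, 0.6357]
ee_rot: [0.341, 0.054, 0.938, 0.032]
contact_force: [0.3, 0.5, -0.2]
gripper_width: 0.0001
finger_force: 0.0
```

```bash
python3 st.py
```

```text
7.2 [-0.068   0.8183  0.0484  0.0666  1.5784 -1.4999] [0.9363 0.0193 0.6357] tilt 40.05999786245954 z [ 0.64318263  0.02287905 -0.76537092] y [0.07900305 0.9922362  0.09605123] f [ 0.3  0.5 -0.2]
```

```bash
cat > fk.py <<'E'
import numpy as np
from scipy.optimize import least_squares
D=[([.4916,1.5595,1.0917],.2586,.5687,.2307),([.22636,1.58342,1.33109],.48953,.19013,.37417),([.87937,.04779,2.18792],.81477,.04731,.52793),([.73026,.45392,1.91988],.7994,.04605,.4939),([.8686,.0473,2.0302],.8519,.0361,.5416),([.8458,.0474,1.8062],.8984,.0257,.5794),([.8183,.0484,1.5784],.9363,.0193,.6357)]
def f(p,q):
    ax,z0,L1,L2,o,d=p; a,b,c=q[0],q[0]+q[1],sum(q)
    return np.array([ax+L1*np.sin(a)+L2*np.sin(b)-o*np.cos(b)+d*np.sin(c), z0+L1*np.cos(a)+L2*np.cos(b)+o*np.sin(b)+d*np.cos(c)])
g=lambda p:np.concatenate([f(p,q)-[np.hypot(x,y),z] for q,x,y,z in D])
S=least_squares(g,[0,.2,.5,.5,0,.3]); P=S.x
def ik(r,z,tilt): 
    s=np.pi-np.radians(tilt)
    return least_squares(lambda v:f(P,[v[0],v[1],s-v[0]-v[1]])-[r,z],[-.3,2.2]).x, s
if __name__=="__main__":
    print(P,np.abs(S.fun).max())
    for r,z in((.48,.06),(.48,.1),(.52,.17),(.56,.26)):
        for t in(35,43): v,s=ik(r,z,t); print(r,z,t,v,s-sum(v), f(P,[*v,s-sum(v)]))
E
python3 fk.py
```

```text
[ 0.00488174  0.19933405  0.58456992  0.41054489 -0.04278149  0.25624138] 0.0002395228626579371
0.48 0.06 35 [0.59736629 2.44198607] -0.5086249406994985 [0.47999999 0.06000002]
0.48 0.06 43 [0.67732535 2.52100705] -0.8072313304511636 [0.48 0.06]
0.48 0.1 35 [0.47796505 2.41573612] -0.3629737584096233 [0.48 0.1 ]
0.48 0.1 43 [0.54184459 2.49860712] -0.6493506362992112 [0.48 0.1 ]
0.52 0.17 35 [0.3308574  2.26038598] -0.06051597018670041 [0.52 0.17]
0.52 0.17 43 [0.35687401 2.34476045] -0.3105333886255832 [0.51999999 0.16999998]
0.56 0.26 35 [0.21570474 2.06652327] 0.24849939668353294 [0.56 0.26]
0.56 0.26 43 [0.21321256 2.15348608] 0.024402442924162937 [0.56 0.26]
```

```bash
python3 - <<'E'
from fk import *
for r,z,t in((.65,.4,40),(.65,.4,0),(.65,.4,-40),(.55,.35,-40),(.45,.2,-40),(.45,.2,0),(.45,.2,40),(.43,.15,40),(.43,.25,40),(.48,.06,40),(.56,.175,40),(.6,.35,40)):
    v,s=ik(r,z,t); print(r,z,t,np.round([*v,s-sum(v)],2), "b",round(sum(v),2))
E
```

```text
0.65 0.4 40 [0.19 1.73 0.53] b 1.91
0.65 0.4 0 [0.42 1.23 1.49] b 1.65
0.65 0.4 -40 [0.75 0.79 2.3 ] b 1.54
0.55 0.35 -40 [0.58 1.23 2.02] b 1.82
0.45 0.2 -40 [0.58 1.68 1.58] b 2.26
0.45 0.2 0 [0.29 2.01 0.85] b 2.29
0.45 0.2 40 [ 0.19  2.42 -0.17] b 2.62
0.43 0.15 40 [ 0.33  2.53 -0.42] b 2.86
0.43 0.25 40 [0.04 2.38 0.02] b 2.42
0.48 0.06 40 [ 0.64  2.49 -0.69] b 3.14
0.56 0.175 40 [ 0.37  2.22 -0.15] b 2.59
0.6 0.35 40 [0.15 1.91 0.38] b 2.06
```

Call:
send_rows:
  plan:
    - {"x": -0.7, "y": 0, "z": -0.6, "twist": 0, "claw": 1}
    - {"x": -0.8, "y": 0, "z": -0.7, "twist": -0.5, "claw": 1}
    - {"x": -0.8, "y": 0, "z": -0.7, "twist": -1, "claw": 1}
    - {"x": -0.8, "y": 0, "z": -0.7, "twist": -1, "claw": 1}
    - {"x": -0.8, "y": 0, "z": -0.7, "twist": -1, "claw": 1}
    - {"x": -0.8, "y": 0, "z": -0.7, "twist": -1, "claw": 1}
    - {"x": -0.8, "y": 0, "z": -0.7, "twist": -1, "claw": 1}
    - {"x": -0.8, "y": 0, "z": -0.7, "twist": -1, "claw": 1}
    - {"x": 0, "y": 0, "z": 0, "twist": -1, "claw": 1}
    - {"x": 0, "y": 0, "z": 0, "twist": -1, "claw": 1}

```text
t: 8.2
tcp_pos: [0.7295, 0.0191, 0.4537]
ee_rot: [0.323, 0.434, 0.834, -0.109]
contact_force: [0.1, 0.0, 0.2]
gripper_width: -0.0
finger_force: 0.0
```

```bash
python3 st.py
```

```text
8.2 [ 0.1145  0.3923  1.2921 -0.6178  1.0784 -0.3031] [0.7295 0.0191 0.4537] tilt 39.89278302578226 z [ 0.44409308 -0.46272562 -0.76724594] y [0.79440887 0.59937023 0.09833552] f [0.1 0.  0.2]
```

Call:
send_rows:
  plan:
    - {"x": 0, "y": 0, "z": 0, "twist": -1, "claw": 1}
    - {"x": 0, "y": 0, "z": 0, "twist": -1, "claw": 1}
    - {"x": 0, "y": 0, "z": 0, "twist": -1, "claw": 1}
    - {"x": 0, "y": 0, "z": 0, "twist": -1, "claw": 1}
    - {"x": 0, "y": 0, "z": 0, "twist": -1, "claw": 1}
    - {"x": 0, "y": 0, "z": 0, "twist": -1, "claw": 1}
    - {"x": 0, "y": 0, "z": 0, "twist": -1, "claw": 1}
    - {"x": -0.3, "y": 0, "z": 0, "twist": -1, "claw": 1}
    - {"x": -0.3, "y": 0, "z": 0, "twist": -1, "claw": 1}
    - {"x": -0.3, "y": 0, "z": 0, "twist": -1, "claw": 1}

```text
t: 9.2
tcp_pos: [0.6945, 0.0191, 0.4535]
ee_rot: [0.225, 0.793, 0.505, -0.256]
contact_force: [0.3, 0.0, 0.6]
gripper_width: -0.0002
finger_force: 0.0
```

```bash
python3 st.py
```

```text
9.2 [ 0.147   0.6287  0.8906 -0.6587  1.8814  0.4593] [0.6945 0.0191 0.4535] tilt 39.8569445566096 z [-0.17831322 -0.61556685 -0.76764696] y [ 0.91628913 -0.38822369  0.09847126] f [0.3 0.  0.6]
```

Call:
send_rows:
  plan:
    - {"x": -0.6, "y": 0, "z": 0, "twist": -1, "claw": 1}
    - {"x": -0.6, "y": 0, "z": 0, "twist": -1, "claw": 1}
    - {"x": -0.6, "y": 0, "z": 0, "twist": -1, "claw": 1}
    - {"x": -0.6, "y": 0, "z": 0, "twist": -1, "claw": 1}
    - {"x": -0.6, "y": 0, "z": 0, "twist": -1, "claw": 1}
    - {"x": -0.6, "y": 0, "z": 0, "twist": -1, "claw": 1}
    - {"x": -0.3, "y": 0, "z": 0, "twist": -1, "claw": 1}
    - {"x": 0, "y": 0, "z": 0, "twist": -1, "claw": 1}
    - {"x": 0, "y": 0, "z": 0, "twist": -1, "claw": 1}

```text
t: 10.1
tcp_pos: [0.5385, 0.0189, 0.454]
ee_rot: [0.084, 0.936, 0.09, -0.33]
contact_force: [-0.4, 0.0, -0.4]
gripper_width: -0.0001
finger_force: 0.0
```

```bash
python3 st.py
```

```text
10.1 [ 0.0121  0.5053  1.1068 -0.2585  2.18    1.3143] [0.5385 0.0189 0.454 ] tilt 39.77801801337851 z [-0.60189655 -0.21698765 -0.76852905] y [ 0.22402866 -0.96961173  0.09830688] f [-0.4  0.  -0.4]
```

Call:
send_rows:
  plan:
    - {"x": 0, "y": 0.5, "z": -0.6, "twist": -1, "claw": 1}
    - {"x": 0, "y": 0.5, "z": -0.6, "twist": -1, "claw": 1}
    - {"x": 0, "y": 0.5, "z": -0.6, "twist": -1, "claw": 1}
    - {"x": 0, "y": 0.5, "z": -0.6, "twist": -1, "claw": 1}
    - {"x": 0, "y": 0, "z": -0.5, "twist": -0.4, "claw": 1}
    - {"x": 0, "y": 0, "z": 0, "twist": 0, "claw": 1}

```text
t: 10.7
tcp_pos: [0.5383, 0.0986, 0.3356]
ee_rot: [0.007, 0.931, -0.125, -0.342]
contact_force: [-0.4, 0.3, -0.5]
gripper_width: 0.0002
finger_force: 0.0
```

```bash
python3 st.py; python3 - <<'E'
from h import *
a=cv2.imread("pics/top0.png")[110:225,270:410]; cv2.imwrite("pics/c1.png",cv2.convertScaleAbs(cv2.resize(a,None,fx=5,fy=5,interpolation=cv2.INTER_CUBIC),alpha=2,beta=20))
E
```

```text
10.7 [0.0205 0.5783 1.2781 0.0927 1.9782 1.8636] [0.5383 0.0986 0.3356] tilt 40.04389514190033 z [-0.63934284  0.07191124 -0.76555177] y [-0.227372   -0.96877417  0.09888672] f [-0.4  0.3 -0.5]
```

View pics/c1.png

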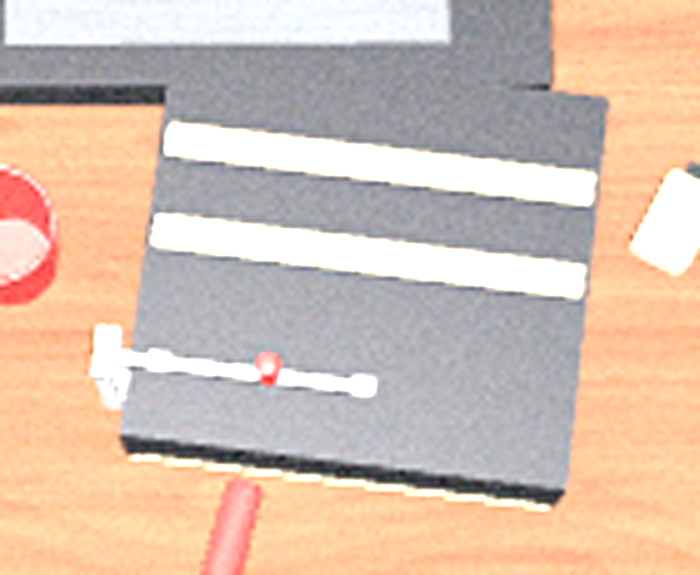

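```bash
python3 - <<'E'
from h import *
from scipy.optimize import least_squares
O=[((-132,140,138),(122,436)),((-132,-140,138),(566,490)),((122,-140,138),(608,98)),((-85,55,183),(268,358)),((-130,140,60),(128,460)),((-130,-140,60),(551,510)),((-85,-7,152),(365,384)),((-85,121,152),(160,359))]
m=arm.camera_model("top");K=m["camera_matrix"]
def pr(X): c=np.array(m["R"])@X+m["t"]; u=K@c; return u[:2]/u[2]
def W(p,c): a=p[2]; C,S=np.cos(a),np.sin(a); c=np.array(c)/1000; return np.array([p[0]+C*c[0]-S*c[1],p[1]+S*c[0]+C*c[1],c[2]])
r=lambda p:np.concatenate([pr(W(p,c))-np.array([270+(u[0]-2)/5,110+(u[1]-2)/5]) for c,u in O])
s=least_squares(r,[.61,-.07,-.115],loss="soft_l1");print(s.x,np.degrees(s.x[2]),np.round(s.fun.reshape(-1,2),1))
np.save("case.npy",s.x)
for c in((-85,55,183),(-85,100,175),(-85,20,175),(-150,80,40),(-130,0,60),(-150,-75,70)): print(c,np.round(W(s.x,c),4))
E
```

```text
[ 0.62742041 -0.07297315 -0.12845265] -7.359794732299586 [[-0.5 -0.1]
 [ 0.5  0.1]
 [ 0.5 -0.1]
 [-0.8  1.2]
 [-0.  -1.5]
 [ 0.9 -0.9]
 [-0.2  0.4]
 [-0.3  0.4]]
(-85, 55, 183) [ 0.5502 -0.0075  0.183 ]
(-85, 100, 175) [0.5559 0.0371 0.175 ]
(-85, 20, 175) [ 0.5457 -0.0422  0.175 ]
(-150, 80, 40) [0.4889 0.0256 0.04  ]
(-130, 0, 60) [ 0.4985 -0.0563  0.06  ]
(-150, -75, 70) [ 0.469  -0.1281  0.07  ]
```

Call:
send_rows:
  plan:
    - {"x": 0.1, "y": -0.25, "z": -0.8, "twist": 0, "claw": 1}
    - {"x": 0.1, "y": -0.25, "z": -0.8, "twist": 0, "claw": 1}
    - {"x": 0.1, "y": -0.25, "z": -0.8, "twist": 0, "claw": 1}
    - {"x": 0.1, "y": -0.25, "z": -0.8, "twist": 0, "claw": 1}
    - {"x": 0, "y": 0, "z": -0.6, "twist": 0, "claw": 1}
    - {"x": 0, "y": 0, "z": -0.3, "twist": 0, "claw": 1}
    - {"x": 0, "y": 0, "z": 0, "twist": 0, "claw": 1}

```text
t: 11.4
tcp_pos: [0.5546, 0.0589, 0.1734]
ee_rot: [0.007, 0.932, -0.124, -0.341]
contact_force: [-0.4, -0.3, 0.4]
gripper_width: 0.0001
finger_force: 0.0
```

```bash
python3 st.py; python3 - <<'E'
from h import *
cv2.imwrite("pics/s1.png",cv2.resize(arm.read_camera("side")[130:280,260:460],None,fx=4,fy=4,interpolation=cv2.INTER_CUBIC))
E
```

```text
11.4 [-0.0351  0.7392  1.4115  0.0489  1.6861  1.788 ] [0.5546 0.0589 0.1734] tilt 39.92261097187237 z [-0.63781949  0.07093911 -0.76691195] y [-0.22579807 -0.96921836  0.09813763] f [-0.4 -0.3  0.4]
```

View pics/s1.png

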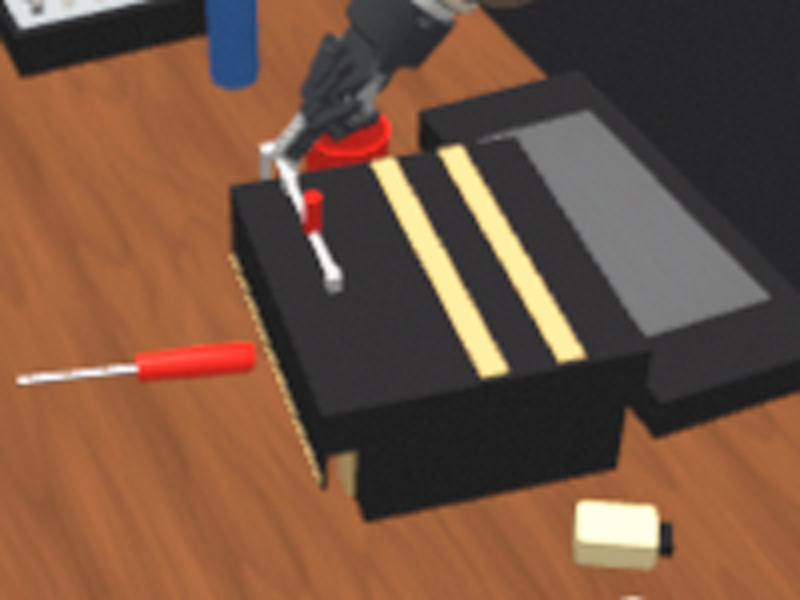

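Call:
send_rows:
  plan:
    - {"x": -0.05, "y": -0.3, "z": -0.1, "twist": 0, "claw": 1}
    - {"x": -0.05, "y": -0.3, "z": 0, "twist": 0, "claw": 1}
    - {"x": -0.03, "y": -0.2, "z": 0, "twist": 0, "claw": 1}
    - {"x": -0.03, "y": -0.2, "z": 0, "twist": 0, "claw": 1}
    - {"x": -0.03, "y": -0.2, "z": 0, "twist": 0, "claw": 1}
    - {"x": -0.02, "y": -0.15, "z": 0, "twist": 0, "claw": 1}
    - {"x": 0, "y": 0, "z": 0, "twist": 0, "claw": 1}

```text
t: 12.15
tcp_pos: [0.5462, 0.0041, 0.1698]
ee_rot: [0.007, 0.932, -0.125, -0.341]
contact_force: [-0.5, -0.6, 1.2]
gripper_width: 0.0001
finger_force: 0.0
```

Call:
send_rows:
  plan:
    - {"x": -0.02, "y": -0.15, "z": 0, "twist": 0, "claw": 1}
    - {"x": -0.02, "y": -0.15, "z": 0, "twist": 0, "claw": 1}
    - {"x": -0.02, "y": -0.15, "z": 0, "twist": 0, "claw": 1}

```text
t: 12.45
tcp_pos: [0.5437, -0.0134, 0.1697]
ee_rot: [0.007, 0.932, -0.124, -0.341]
contact_force: [0.5, 2.5, 1.0]
gripper_width: 0.0003
finger_force: 1.4
```

```bash
python3 st.py; python3 - <<'E'
from h import *
cv2.imwrite("pics/s2.png",cv2.resize(arm.read_camera("side")[150:250,290:390],None,fx=6,fy=6,interpolation=cv2.INTER_CUBIC))
E
```

```text
12.45 [-0.1381  0.7278  1.4479 -0.0171  1.6614  1.7022] [ 0.5437 -0.0134  0.1697] tilt 39.86439836491481 z [-0.63699067  0.07133749 -0.76756358] y [-0.22651611 -0.96907314  0.09791684] f [0.5 2.5 1. ]
```

View pics/s2.png

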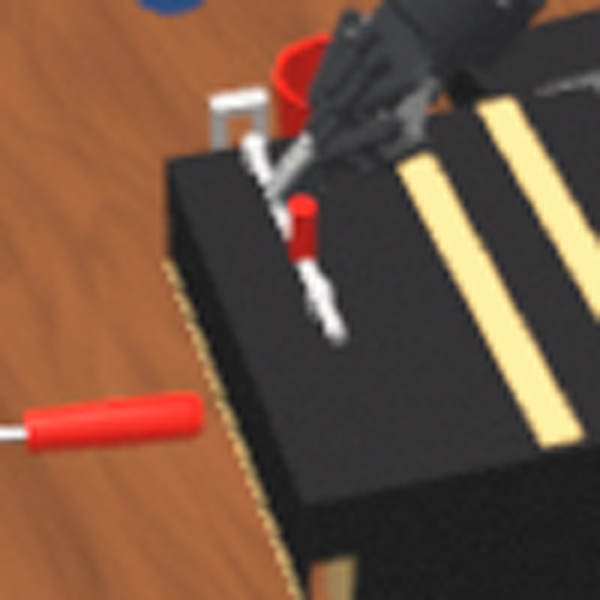

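Call:
send_rows:
  plan:
    - {"x": -0.02, "y": -0.12, "z": 0, "twist": 0, "claw": 1}
    - {"x": -0.02, "y": -0.12, "z": 0, "twist": 0, "claw": 1}
    - {"x": -0.02, "y": -0.12, "z": 0, "twist": 0, "claw": 1}

```text
t: 12.8
tcp_pos: [0.543, -0.0181, 0.17]
ee_rot: [-0.002, 0.932, -0.123, -0.34]
contact_force: [18.5, 81.9, 5.3]
gripper_width: -0.0004
finger_force: 42.3
```

Call:
send_rows:
  plan:
    - {"x": -0.01, "y": -0.08, "z": 0, "twist": 0, "claw": 1}

```text
t: 12.9
tcp_pos: [0.5429, -0.0186, 0.1701]
ee_rot: [-0.004, 0.933, -0.123, -0.339]
contact_force: [19.4, 94.0, 6.0]
gripper_width: -0.0001
finger_force: 47.6
```

Call:
send_rows:
  plan:
    - {"x": -0.01, "y": -0.08, "z": 0, "twist": 0, "claw": 1}

```text
t: 13.0
tcp_pos: [0.5428, -0.0193, 0.1701]
ee_rot: [-0.006, 0.933, -0.122, -0.339]
contact_force: [22.0, 108.4, 6.6]
gripper_width: -0.0002
finger_force: 55.3
```

Call:
send_rows:
  plan:
    - {"x": 0.05, "y": 0.5, "z": 0, "twist": 0, "claw": 1}
    - {"x": 0, "y": 0.3, "z": 0.5, "twist": 0, "claw": 1}

```text
t: 13.2
tcp_pos: [0.542, -0.0001, 0.1881]
ee_rot: [0.008, 0.931, -0.123, -0.343]
contact_force: [0.3, -0.4, 0.5]
gripper_width: -0.0002
finger_force: 0.0
```

```bash
python3 st.py; python3 - <<'E'
from h import *
cv2.imwrite("pics/s3.png",cv2.resize(arm.read_camera("side")[150:250,290:390],None,fx=6,fy=6,interpolation=cv2.INTER_CUBIC))
E
```

```text
13.2 [-0.1192  0.7065  1.4392 -0.0063  1.6953  1.7162] [ 5.420e-01 -1.000e-04  1.881e-01] tilt 40.07765571502236 z [-0.63996653  0.07038338 -0.76517254] y [-0.22437411 -0.96951428  0.09848005] f [ 0.3 -0.4  0.5]
```

View pics/s3.png

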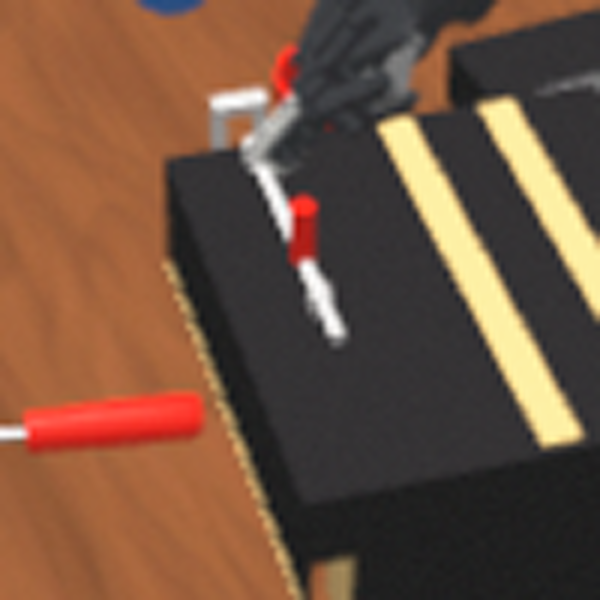

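```bash
python3 - <<'E'
from h import *
p=np.load("case.npy");m=arm.camera_model("side");K=m["camera_matrix"]
def W(c): C,S=np.cos(p[2]),np.sin(p[2]); c=np.array(c)/1000; return np.array([p[0]+C*c[0]-S*c[1],p[1]+S*c[0]+C*c[1],c[2]])
def pr(X): c=np.array(m["R"])@X+m["t"]; u=K@c; return u[:2]/u[2]
for y in(55,45,39,25): print(y,pr(W((-85,y,183))))
d=[];
def red(im):
    h=cv2.cvtColor(im,cv2.COLOR_BGR2HSV)[165:205,325:350]; k=((h[...,0]<8)|(h[...,0]>172))&(h[...,1]>150)&(h[...,2]>90); n,l,s,c=cv2.connectedComponentsWithStats(k.astype(np.uint8)); return [(s[i],c[i]+[325,165]) for i in range(1,n)]
print(red(cv2.imread("pics/side0.png"))); print(red(arm.read_camera("side")))
E
```

```text
55 [336.55210245 178.40906439]
45 [337.42682765 180.30841819]
39 [337.95635947 181.45822874]
25 [339.20586407 184.171368  ]
[(array([ 11,   0,  14,   8, 100], dtype=int32), array([342.11, 168.11])), (array([11, 12,  5, 12, 48], dtype=int32), array([338.0625    , 182.29166667]))]
[(array([11,  0,  1,  1,  1], dtype=int32), array([336., 165.])), (array([18,  5,  3,  2,  5], dtype=int32), array([344.2, 170.6])), (array([13, 17,  5, 12, 46], dtype=int32), array([340.23913043, 187.69565217]))]
```

Call:
send_rows:
  plan:
    - {"x": -0.2, "y": 0, "z": 0.9, "twist": 0, "claw": 1}
    - {"x": -0.6, "y": -0.4, "z": 0.3, "twist": -0.7, "claw": 1}
    - {"x": -0.6, "y": -0.5, "z": 0, "twist": -1, "claw": 1}
    - {"x": -0.6, "y": -0.5, "z": 0, "twist": -1, "claw": 1}
    - {"x": -0.6, "y": -0.5, "z": 0, "twist": -1, "claw": 1}
    - {"x": -0.2, "y": -0.5, "z": 0, "twist": -1, "claw": 1}
    - {"x": 0, "y": 0, "z": 0, "twist": -1, "claw": 1}
    - {"x": 0, "y": 0, "z": 0, "twist": -1, "claw": 1}
    - {"x": 0, "y": 0, "z": 0, "twist": -1, "claw": 1}
    - {"x": 0, "y": 0, "z": 0, "twist": -1, "claw": 1}

```text
t: 14.3
tcp_pos: [0.4302, -0.0991, 0.2371]
ee_rot: [-0.144, 0.781, -0.524, -0.309]
contact_force: [-0.9, 0.7, -0.3]
gripper_width: 0.0
finger_force: 0.0
```

```bash
python3 st.py
```

```text
14.3 [-0.5511  0.4707  1.7623  0.2982  1.548   2.0957] [ 0.4302 -0.0991  0.2371] tilt 39.853238278380395 z [-0.33138706  0.54848621 -0.76768841] y [-0.9069112  -0.40955646  0.09887158] f [-0.9  0.7 -0.3]
```

```bash
cat > sim.py <<'E'
from h import *
from fk import P
from scipy.optimize import least_squares
def FK(q):
    ax,z0,L1,L2,o,d=P; a,b=q[1],q[1]+q[2]
    A=Ro.from_euler("z",q[0]); r=ax+L1*np.sin(a)+L2*np.sin(b)-o*np.cos(b); z=z0+L1*np.cos(a)+L2*np.cos(b)+o*np.sin(b)
    R=A*Ro.from_euler("YZYZ"[:3],[b,q[3],q[4]])*Ro.from_euler("z",q[5])
    return A.apply([r,0,z])+d*R.as_matrix()[:,2],R
def IK(p,R,q0): 
    return least_squares(lambda q:np.r_[FK(q)[0]-p,0.3*(FK(q)[1].inv()*R).as_rotvec()],q0,bounds=([-3.1,-.84,.05,-1.13,.06,-2.69],[3.1,2.19,2.79,4.28,2.93,2.69])).x
E
python3 - <<'E'
from sim import *
s=arm.state();q=s["qpos"];p,R=FK(q);print(p,s["tcp_pos"],(R.inv()*Ro.from_matrix(toolR(s))).as_rotvec())
for path in("a","b"):
    q=s["qpos"];p,R=FK(q);p=np.array(s["tcp_pos"])
    for i in range(24):
        R=Ro.from_euler("z",-6,degrees=True)*R
        if path=="b" and p[2]>.1: p[2]-=.01
        q=IK(p,R,q); e=FK(q); 
        if i%3==2: print(path,i,np.round(q,2),np.round(np.linalg.norm(e[0]-p)*1000,1),np.degrees((e[1].inv()*R).magnitude()).round(1))
E
```

```text
[ 0.39851525 -0.15660535  0.23748787] [ 0.43021087 -0.09909297  0.23710986] [1.23314773e-16 3.08286933e-16 1.57079633e+00]
a 2 [-0.51  0.43  1.84  0.5   1.4   2.34] 0.0 0.0
a 5 [-0.56  0.38  1.94  0.64  1.26  2.48] 0.0 0.0
a 8 [-0.6   0.31  2.05  0.78  1.1   2.61] 0.0 0.0
a 11 [-0.62  0.25  2.17  0.97  0.91  2.69] 3.4 1.1
a 14 [-0.59  0.2   2.3   1.25  0.69  2.69] 9.7 2.9
a 17 [-0.47  0.15  2.39  1.61  0.44  2.69] 11.0 3.0
a 20 [-0.3   0.1   2.4   2.01  0.14  2.69] 4.2 1.2
a 23 [-0.14  0.11  2.4   4.28  0.17  0.79] 5.7 1.6
b 2 [-0.51  0.47  1.87  0.51  1.34  2.3 ] 0.0 0.0
b 5 [-0.56  0.47  2.    0.68  1.14  2.38] 0.0 0.0
b 8 [-0.6   0.47  2.13  0.9   0.93  2.39] 0.0 0.0
b 11 [-0.61  0.5   2.27  1.25  0.74  2.29] 0.0 0.0
b 14 [-0.57  0.53  2.4   1.78  0.63  2.05] 0.0 0.0
b 17 [-0.47  0.52  2.5   2.34  0.61  1.86] 0.0 0.0
b 20 [-0.31  0.52  2.56  2.9   0.63  1.75] 0.0 0.0
b 23 [-0.13  0.52  2.55  3.44  0.63  1.69] 0.0 0.0
```

```bash
cat > sim.py <<'E'
from h import *
import fk
from scipy.optimize import least_squares
l=.066
fk.D[:]=[(q,np.sqrt(x*x+y*y-l*l),0,z) for q,x,y,z in fk.D]
P=least_squares(fk.g,fk.P).x
def FK(q):
    ax,z0,L1,L2,o,d=P; a,b=q[1],q[1]+q[2]
    A=Ro.from_euler("z",q[0]); r=ax+L1*np.sin(a)+L2*np.sin(b)-o*np.cos(b); z=z0+L1*np.cos(a)+L2*np.cos(b)+o*np.sin(b)
    R=A*Ro.from_euler("YZY",[b,q[3],q[4]])*Ro.from_euler("z",q[5]+np.pi/2)
    return A.apply([r,l,z])+d*R.as_matrix()[:,2],R
def IK(p,R,q0): 
    return least_squares(lambda q:np.r_[FK(q)[0]-p,0.3*(FK(q)[1].inv()*R).as_rotvec()],q0,bounds=([-3.1,-.84,.05,-1.13,.06,-2.69],[3.1,2.19,2.79,4.28,2.93,2.69])).x
E
python3 - <<'E'
from sim import *
s=arm.state();q=s["qpos"];p,R=FK(q);print(P,p,s["tcp_pos"])
for n,dx,zt in(("b",0,.1),("c",-.004,.1)):
    q=s["qpos"];p=np.array(s["tcp_pos"]);R=FK(q)[1]
    for i in range(24):
        R=Ro.from_euler("z",-6,degrees=True)*R
        if p[2]>zt: p[2]-=.012
        if i<4:p[0]+=dx
        q=IK(p,R,q); e=FK(q)
        if i%3==2: print(n,i,np.round(q,2),np.round(np.linalg.norm(e[0]-p)*1000,1))
    for c in((.47,-.13,.05),(.5,-.05,.07),(.53,0,.2),(.56,-.04,.26)): q2=IK(np.array(c),R,q); print(c,np.round(q2,2),np.linalg.norm(FK(q2)[0]-c)*1000)
E
```

```text
[-5.15827722e-05  1.98253652e-01  5.86815791e-01  4.11042056e-01
 -4.31306094e-02  2.56721632e-01] [ 0.42973336 -0.09815744  0.23745945] [ 0.43021087 -0.09909297  0.23710986]
b 2 [-0.63  0.48  1.88  0.44  1.37  2.22] 0.0
b 5 [-0.7   0.49  2.01  0.61  1.17  2.29] 0.0
b 8 [-0.75  0.51  2.15  0.83  0.95  2.29] 0.0
b 11 [-0.77  0.56  2.29  1.19  0.76  2.15] 0.0
b 14 [-0.76  0.54  2.41  1.6   0.67  2.03] 0.0
b 17 [-0.69  0.53  2.51  2.12  0.64  1.85] 0.0
b 20 [-0.55  0.54  2.57  2.66  0.66  1.75] 0.0
b 23 [-0.36  0.54  2.57  3.18  0.66  1.72] 0.0
(0.47, -0.13, 0.05) [-0.41  0.67  2.48  3.13  0.7   1.73] 7.349636998006986e-06
(0.5, -0.05, 0.07) [-0.15  0.61  2.41  3.43  0.58  1.67] 9.771234820479297e-11
(0.53, 0, 0.2) [-0.02  0.31  2.25  4.28  0.25  0.89] 5.11051041900459
(0.56, -0.04, 0.26) [-0.14  0.25  2.18  4.28  0.14  0.78] 16.309243313911438
c 2 [-0.64  0.47  1.9   0.43  1.36  2.2 ] 0.0
c 5 [-0.72  0.47  2.04  0.6   1.16  2.27] 0.0
c 8 [-0.77  0.5   2.18  0.82  0.95  2.26] 0.0
c 11 [-0.8   0.55  2.32  1.19  0.76  2.12] 0.0
c 14 [-0.79  0.54  2.44  1.61  0.67  1.98] 0.0
c 17 [-0.72  0.53  2.55  2.13  0.66  1.81] 0.0
c 20 [-0.58  0.54  2.61  2.65  0.7   1.72] 0.0
c 23 [-0.38  0.54  2.61  3.16  0.7   1.73] 0.0
(0.47, -0.13, 0.05) [-0.41  0.67  2.48  3.13  0.7   1.73] 3.8251379540920985e-09
(0.5, -0.05, 0.07) [-0.15  0.61  2.41  3.43  0.58  1.67] 3.216106298453692e-09
(0.53, 0, 0.2) [-0.02  0.31  2.25  4.28  0.25  0.89] 5.1105106723356
(0.56, -0.04, 0.26) [-0.14  0.25  2.18  4.28  0.14  0.78] 16.309235268799583
```

Call:
send_rows:
  plan:
    - {"x": -0.1, "y": 0, "z": -0.3, "twist": -1, "claw": 1}
    - {"x": -0.1, "y": 0, "z": -0.3, "twist": -1, "claw": 1}
    - {"x": -0.1, "y": 0, "z": -0.3, "twist": -1, "claw": 1}
    - {"x": -0.1, "y": 0, "z": -0.3, "twist": -1, "claw": 1}
    - {"x": 0, "y": 0, "z": -0.3, "twist": -1, "claw": 1}
    - {"x": 0, "y": 0, "z": -0.3, "twist": -1, "claw": 1}
    - {"x": 0, "y": 0, "z": -0.3, "twist": -1, "claw": 1}
    - {"x": 0, "y": 0, "z": -0.3, "twist": -1, "claw": 1}
    - {"x": 0, "y": 0, "z": -0.3, "twist": -1, "claw": 1}
    - {"x": 0, "y": 0, "z": -0.3, "twist": -1, "claw": 1}

```text
t: 15.3
tcp_pos: [0.4139, -0.099, 0.1169]
ee_rot: [0.279, -0.414, 0.844, 0.195]
contact_force: [0.6, -0.1, -1.1]
gripper_width: -0.0
finger_force: 0.0
```

```bash
python3 st.py
```

```text
15.3 [-0.7855  0.5118  2.2292  0.9247  0.8782  2.2334] [ 0.4139 -0.099   0.1169] tilt 39.765802847317424 z [ 0.30887064  0.56013603 -0.76866544] y [-0.80825612  0.58056979  0.09828915] f [ 0.6 -0.1 -1.1]
```

Call:
send_rows:
  plan:
    - {"x": 0, "y": 0, "z": -0.3, "twist": -1, "claw": 1}
    - {"x": 0, "y": 0, "z": 0, "twist": -1, "claw": 1}
    - {"x": 0, "y": 0, "z": 0, "twist": -1, "claw": 1}
    - {"x": 0, "y": 0, "z": 0, "twist": -1, "claw": 1}
    - {"x": 0, "y": 0, "z": 0, "twist": -1, "claw": 1}
    - {"x": 0, "y": 0, "z": 0, "twist": -1, "claw": 1}
    - {"x": 0, "y": 0, "z": 0, "twist": -1, "claw": 1}
    - {"x": 0, "y": 0, "z": 0, "twist": -1, "claw": 1}

```text
t: 16.1
tcp_pos: [0.4136, -0.0987, 0.1053]
ee_rot: [0.334, -0.035, 0.94, 0.065]
contact_force: [0.9, 0.7, -0.6]
gripper_width: 0.0004
finger_force: 0.0
```

```bash
python3 st.py
```

```text
16.1 [-0.7199  0.4889  2.5351  2.0648  0.6312  1.8867] [ 0.4136 -0.0987  0.1053] tilt 39.739018990607505 z [ 0.62263487  0.14498144 -0.76896437] y [-0.10946056  0.9891615   0.09786682] f [ 0.9  0.7 -0.6]
```

Call:
send_rows:
  plan:
    - {"x": 0, "y": -0.44, "z": -0.63, "twist": -1, "claw": 1}
    - {"x": 0, "y": -0.44, "z": -0.63, "twist": -1, "claw": 1}
    - {"x": 0, "y": -0.43, "z": -0.6, "twist": -0.8, "claw": 1}
    - {"x": 0.4, "y": 0, "z": 0, "twist": 0, "claw": 1}
    - {"x": 0.4, "y": 0, "z": 0, "twist": 0, "claw": 1}
    - {"x": 0.4, "y": 0, "z": 0, "twist": 0, "claw": 1}
    - {"x": 0.3, "y": 0, "z": 0, "twist": 0, "claw": 1}
    - {"x": 0.2, "y": 0, "z": 0, "twist": 0, "claw": 1}
    - {"x": 0, "y": 0, "z": 0, "twist": 0, "claw": 1}

```text
t: 17.0
tcp_pos: [0.4831, -0.1501, 0.0319]
ee_rot: [0.341, 0.099, 0.935, 0.016]
contact_force: [0.5, 0.3, 0.4]
gripper_width: 0.0
finger_force: 0.0
```

```bash
cat > st.py <<'E'
from h import *
s=arm.state(); R=toolR(s); print(s["t"],np.round(s["qpos"],3),np.round(s["tcp_pos"],4),"tilt",np.degrees(np.arccos(-R[2,2])).round(1),"z",R[:,2].round(3),"f",np.round(s["contact_force"],1))
p=np.load("case.npy"); A=Ro.from_euler("z",p[2]).inv(); f=lambda X:np.round(A.apply(np.array(X)-[p[0],p[1],0])*1000,1)
for n,v in(("TCP",[0,0,0]),("x+",[.011,0,0]),("x-",[-.011,0,0])): print(n,f(np.array(s["tcp_pos"])+R@v))
print("case f",A.apply(s["contact_force"]).round(1))
E
python3 st.py; python3 - <<'E'
from h import *
cv2.imwrite("pics/s4.png",cv2.resize(arm.read_camera("side")[160:280,270:430],None,fx=5,fy=5,interpolation=cv2.INTER_CUBIC))
E
```

```text
17.0 [-0.605  0.718  2.423  2.594  0.696  1.724] [ 0.4831 -0.1501  0.0319] tilt 39.9 z [ 0.64  -0.037 -0.767] f [0.5 0.3 0.4]
TCP [-133.3  -95.    31.9]
x+ [-141.7  -93.9   24.9]
x- [-124.8  -96.1   38.9]
case f [0.4 0.3 0.4]
```

View pics/s4.png

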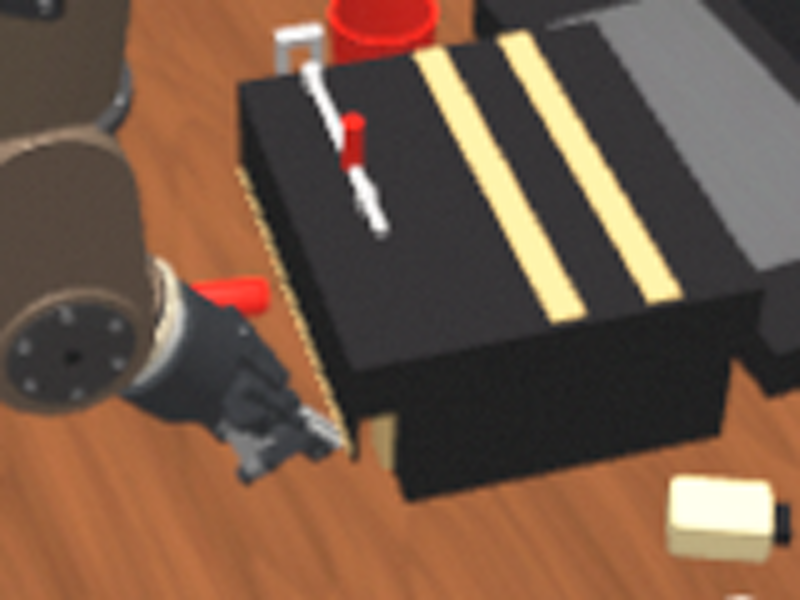

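Call:
send_rows:
  plan:
    - {"x": 0.2, "y": 0, "z": 0, "twist": 0, "claw": 1}
    - {"x": 0, "y": 0, "z": 0.1, "twist": 0, "claw": 1}
    - {"x": 0, "y": 0, "z": 0.1, "twist": 0, "claw": 1}
    - {"x": 0, "y": 0, "z": 0.1, "twist": 0, "claw": 1}

```text
t: 17.45
tcp_pos: [0.4895, -0.1497, 0.0434]
ee_rot: [0.339, 0.099, 0.935, 0.017]
contact_force: [-4.2, -0.8, -7.9]
gripper_width: -0.0003
finger_force: 4.2
```

Call:
send_rows:
  plan:
    - {"x": 0, "y": 0, "z": 0.1, "twist": 0, "claw": 1}
    - {"x": 0, "y": 0, "z": 0.1, "twist": 0, "claw": 1}
    - {"x": 0, "y": 0, "z": 0.1, "twist": 0, "claw": 1}
    - {"x": 0, "y": 0, "z": 0.1, "twist": 0, "claw": 1}

```text
t: 17.85
tcp_pos: [0.4887, -0.1495, 0.0592]
ee_rot: [0.338, 0.1, 0.936, 0.017]
contact_force: [-9.5, -1.5, -7.6]
gripper_width: -0.0001
finger_force: 6.1
```

```bash
python3 st.py
```

```text
17.85 [-0.593  0.635  2.4    2.528  0.601  1.823] [ 0.4887 -0.1495  0.0592] tilt 39.6 z [ 0.636 -0.036 -0.771] f [-9.5 -1.5 -7.6]
TCP [-127.8  -93.6   59.2]
x+ [-136.2  -92.5   52.3]
x- [-119.3  -94.7   66.1]
case f [-9.2 -2.7 -7.6]
```

Call:
send_rows:
  plan:
    - {"x": -0.02, "y": 0, "z": 0.1, "twist": 0, "claw": 1}
    - {"x": -0.02, "y": 0, "z": 0.1, "twist": 0, "claw": 1}

```text
t: 18.05
tcp_pos: [0.4881, -0.1497, 0.0677]
ee_rot: [0.34, 0.099, 0.935, 0.017]
contact_force: [-2.2, 0.1, -6.9]
gripper_width: 0.0001
finger_force: 3.1
```

Call:
send_rows:
  plan:
    - {"x": 0, "y": 0, "z": 0.08, "twist": 0, "claw": 1}
    - {"x": 0, "y": 0, "z": 0.06, "twist": 0, "claw": 1}

```text
t: 18.25
tcp_pos: [0.4884, -0.1497, 0.0735]
ee_rot: [0.34, 0.099, 0.935, 0.017]
contact_force: [-6.0, 1.2, -6.6]
gripper_width: 0.0001
finger_force: 4.4
```

```bash
python3 st.py
```

```text
18.25 [-0.595  0.596  2.396  2.488  0.57   1.868] [ 0.4884 -0.1497  0.0735] tilt 39.8 z [ 0.639 -0.036 -0.768] f [-6.   1.2 -6.6]
TCP [-128.   -93.9   73.5]
x+ [-136.5  -92.8   66.5]
x- [-119.6  -95.    80.4]
case f [-6.1  0.4 -6.6]
```

Call:
send_rows:
  plan:
    - {"x": 0, "y": 0, "z": 0.04, "twist": 0, "claw": 1}

```text
t: 18.35
tcp_pos: [0.4885, -0.1497, 0.075]
ee_rot: [0.34, 0.099, 0.935, 0.017]
contact_force: [-4.9, 0.7, -8.1]
gripper_width: -0.0002
finger_force: 4.7
```

Call:
send_rows:
  plan:
    - {"x": 0, "y": 0, "z": 0.03, "twist": 0, "claw": 1}

```text
t: 18.45
tcp_pos: [0.4883, -0.1496, 0.0759]
ee_rot: [0.339, 0.099, 0.935, 0.017]
contact_force: [-4.1, 0.5, -15.1]
gripper_width: 0.0
finger_force: 6.5
```

Call:
send_rows:
  plan:
    - {"x": 0, "y": 0, "z": -0.1, "twist": 0, "claw": 1}
    - {"x": 0.03, "y": 0, "z": -0.1, "twist": 0, "claw": 1}
    - {"x": 0.02, "y": 0.15, "z": 0, "twist": 0, "claw": 1}
    - {"x": 0.02, "y": 0.15, "z": 0, "twist": 0, "claw": 1}
    - {"x": 0.01, "y": 0.1, "z": 0, "twist": 0, "claw": 1}

```text
t: 18.95
tcp_pos: [0.4926, -0.1333, 0.0684]
ee_rot: [0.341, 0.099, 0.935, 0.017]
contact_force: [1.1, 0.3, 0.3]
gripper_width: -0.0
finger_force: 0.0
```

```bash
python3 st.py; python3 - <<'E'
from h import *
a=arm.read_camera("side")[160:280,270:430]; cv2.imwrite("pics/s5.png",cv2.resize(a,None,fx=5,fy=5,interpolation=cv2.INTER_CUBIC))
E
```

```text
18.95 [-0.549  0.611  2.405  2.563  0.589  1.832] [ 0.4926 -0.1333  0.0684] tilt 39.9 z [ 0.641 -0.036 -0.767] f [1.1 0.3 0.3]
TCP [-126.   -77.1   68.4]
x+ [-134.5  -76.    61.5]
x- [-117.6  -78.2   75.4]
case f [1.1 0.4 0.3]
```

View pics/s5.png

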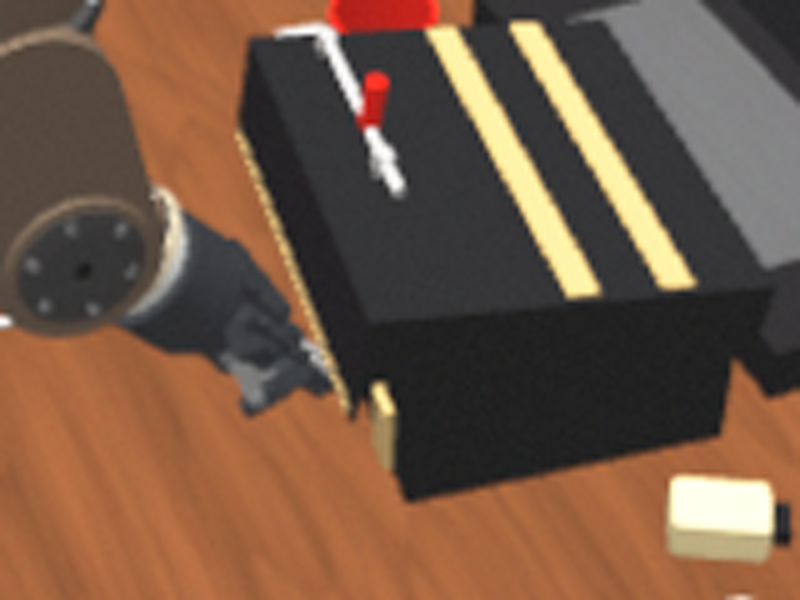

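Call:
send_rows:
  plan:
    - {"x": 0.013, "y": 0.1, "z": 0, "twist": 0, "claw": 1}
    - {"x": 0.013, "y": 0.1, "z": 0, "twist": 0, "claw": 1}
    - {"x": 0.013, "y": 0.1, "z": 0, "twist": 0, "claw": 1}

```text
t: 19.3
tcp_pos: [0.4939, -0.1217, 0.0683]
ee_rot: [0.341, 0.099, 0.935, 0.017]
contact_force: [-0.6, 0.1, 0.3]
gripper_width: -0.0003
finger_force: 0.0
```

Call:
send_rows:
  plan:
    - {"x": 0.013, "y": 0.1, "z": 0, "twist": 0, "claw": 1}
    - {"x": 0.013, "y": 0.1, "z": 0, "twist": 0, "claw": 1}
    - {"x": 0.013, "y": 0.1, "z": 0, "twist": 0, "claw": 1}

```text
t: 19.6
tcp_pos: [0.4953, -0.1099, 0.0682]
ee_rot: [0.341, 0.099, 0.935, 0.016]
contact_force: [-4.9, -5.0, 0.2]
gripper_width: 0.0001
finger_force: 3.4
```

Call:
send_rows:
  plan:
    - {"x": 0.006, "y": 0.05, "z": 0, "twist": 0, "claw": 1}

```text
t: 19.7
tcp_pos: [0.4952, -0.1078, 0.068]
ee_rot: [0.34, 0.1, 0.935, 0.016]
contact_force: [-4.3, -4.5, 0.5]
gripper_width: 0.0002
finger_force: 2.7
```

```bash
python3 st.py
```

```text
19.7 [-0.479  0.611  2.418  2.654  0.594  1.807] [ 0.4952 -0.1078  0.068 ] tilt 39.8 z [ 0.639 -0.037 -0.768] f [-4.3 -4.5  0.5]
TCP [-126.7  -51.4   68. ]
x+ [-135.1  -50.4   61.1]
x- [-118.2  -52.5   75. ]
case f [-3.6 -5.   0.5]
```

Call:
send_rows:
  plan:
    - {"x": 0.004, "y": 0.05, "z": 0, "twist": 0, "claw": 1}
    - {"x": 0.004, "y": 0.05, "z": 0, "twist": 0, "claw": 1}

```text
t: 19.9
tcp_pos: [0.4955, -0.104, 0.068]
ee_rot: [0.34, 0.1, 0.935, 0.016]
contact_force: [-3.4, -3.3, 1.0]
gripper_width: -0.0001
finger_force: 2.3
```

Call:
send_rows:
  plan:
    - {"x": 0.004, "y": 0.04, "z": 0, "twist": 0, "claw": 1}

```text
t: 20.0
tcp_pos: [0.4957, -0.1024, 0.068]
ee_rot: [0.34, 0.1, 0.935, 0.016]
contact_force: [-3.9, -3.0, 0.0]
gripper_width: -0.0
finger_force: 2.1
```

Call:
send_rows:
  plan:
    - {"x": 0.005, "y": 0.05, "z": 0, "twist": 0, "claw": 1}
    - {"x": 0.005, "y": 0.05, "z": 0, "twist": 0, "claw": 1}

```text
t: 20.2
tcp_pos: [0.4961, -0.0984, 0.0681]
ee_rot: [0.34, 0.1, 0.935, 0.016]
contact_force: [-2.7, -2.7, 1.0]
gripper_width: -0.0003
finger_force: 2.1
```

```bash
python3 st.py
```

```text
20.2 [-0.453  0.611  2.422  2.687  0.596  1.799] [ 0.4961 -0.0984  0.0681] tilt 39.8 z [ 0.639 -0.037 -0.768] f [-2.7 -2.7  1. ]
TCP [-127.   -42.    68.1]
x+ [-135.4  -40.9   61.1]
x- [-118.5  -43.1   75. ]
case f [-2.3 -3.   1. ]
```

Call:
send_rows:
  plan:
    - {"x": 0.005, "y": 0.05, "z": 0, "twist": 0, "claw": 1}

```text
t: 20.3
tcp_pos: [0.4965, -0.0963, 0.0681]
ee_rot: [0.34, 0.099, 0.935, 0.016]
contact_force: [-2.1, -3.5, -0.0]
gripper_width: 0.0
finger_force: 2.1
```

Call:
send_rows:
  plan:
    - {"x": 0.004, "y": 0.04, "z": 0, "twist": 0, "claw": 1}

```text
t: 20.4
tcp_pos: [0.4968, -0.0953, 0.0681]
ee_rot: [0.34, 0.1, 0.935, 0.016]
contact_force: [-6.7, -16.8, -0.0]
gripper_width: -0.0001
finger_force: 8.7
```

Call:
send_rows:
  plan:
    - {"x": -0.03, "y": -0.2, "z": 0, "twist": 0, "claw": 1}
    - {"x": -0.03, "y": -0.2, "z": 0, "twist": 0, "claw": 1}

```text
t: 20.6
tcp_pos: [0.4946, -0.1108, 0.0683]
ee_rot: [0.341, 0.098, 0.935, 0.017]
contact_force: [0.5, 0.0, -0.4]
gripper_width: 0.0
finger_force: 0.0
```

```bash
python3 st.py; cat > lift.py <<'E'
from sim import *
c=np.load("case.npy"); A=Ro.from_euler("z",c[2])
def tcp(th,y,off=(.0037,-.021)):
    C,S=np.cos(th),np.sin(th); F=np.array([.118-.248*C-.03*S+off[0],y,.09+.248*S-.03*C+off[1]]); return A.apply(F)+[c[0],c[1],0]
E
python3 - <<'E'
from lift import *
s=arm.state(); print((FK(s["qpos"])[0]-s["tcp_pos"])*1000)
for tw in(0,-8,8):
  for y in(-.06,-.08,-.1,-.12):
    q=s["qpos"];R=Ro.from_euler("z",tw,degrees=True)*Ro.from_matrix(toolR(s)); q=IK(tcp(.14,y),R,q); o=[]
    for th in np.arange(.15,1.0,.03):
        q2=IK(tcp(th,y),R,q); e=FK(q2); o.append((np.linalg.norm(e[0]-tcp(th,y))*1000,np.degrees((e[1].inv()*R).magnitude()),abs(q2-q).max(),q2[4],q2[3])); q=q2
    o=np.array(o); print(tw,y,"maxerr",o[:,0].max().round(1),o[:,1].max().round(1),"dq",o[:,2].max().round(2),"q5min",o[:,3].min().round(2),"q4",o[:,4].min().round(2),o[:,4].max().round(2),"end",o[-1].round(2))
E
```

```text
20.6 [-0.489  0.611  2.418  2.641  0.596  1.809] [ 0.4946 -0.1108  0.0683] tilt 39.9 z [ 0.641 -0.036 -0.767] f [ 0.5  0.  -0.4]
TCP [-126.9  -54.5   68.3]
x+ [-135.3  -53.4   61.3]
x- [-118.4  -55.6   75.3]
case f [ 0.5  0.1 -0.4]
[0.96152673 0.06602595 0.35416977]
0 -0.06 maxerr 18.8 6.6 dq 0.09 q5min 0.21 q4 1.84 2.6 end [1.877e+01 6.590e+00 1.000e-02 2.100e-01 1.900e+00]
0 -0.08 maxerr 19.8 6.9 dq 0.08 q5min 0.24 q4 1.8 2.53 end [1.978e+01 6.900e+00 1.000e-02 2.400e-01 1.860e+00]
0 -0.1 maxerr 20.7 7.2 dq 0.07 q5min 0.28 q4 1.76 2.46 end [2.072e+01 7.200e+00 1.000e-02 2.800e-01 1.830e+00]
0 -0.12 maxerr 21.6 7.5 dq 0.07 q5min 0.31 q4 1.71 2.38 end [2.161e+01 7.500e+00 1.000e-02 3.100e-01 1.790e+00]
-8 -0.06 maxerr 14.0 5.2 dq 0.12 q5min 0.07 q4 2.01 2.85 end [1.404e+01 5.170e+00 1.000e-02 7.000e-02 2.060e+00]
-8 -0.08 maxerr 15.4 5.6 dq 0.11 q5min 0.11 q4 1.97 2.78 end [1.537e+01 5.600e+00 1.000e-02 1.100e-01 2.020e+00]
-8 -0.1 maxerr 16.6 6.0 dq 0.1 q5min 0.14 q4 1.92 2.71 end [1.663e+01 6.010e+00 1.000e-02 1.400e-01 1.990e+00]
-8 -0.12 maxerr 17.8 6.4 dq 0.09 q5min 0.17 q4 1.88 2.64 end [1.785e+01 6.410e+00 1.000e-02 1.700e-01 1.950e+00]
8 -0.06 maxerr 22.1 7.5 dq 0.07 q5min 0.35 q4 1.67 2.35 end [2.206e+01 7.520e+00 1.000e-02 3.500e-01 1.740e+00]
8 -0.08 maxerr 22.7 7.7 dq 0.06 q5min 0.38 q4 1.63 2.28 end [2.271e+01 7.740e+00 1.000e-02 3.800e-01 1.700e+00]
8 -0.1 maxerr 23.3 8.0 dq 0.06 q5min 0.41 q4 1.59 2.21 end [2.331e+01 7.950e+00 1.000e-02 4.100e-01 1.660e+00]
8 -0.12 maxerr 23.9 8.2 dq 0.06 q5min 0.44 q4 1.55 2.13 end [2.386e+01 8.170e+00 1.000e-02 4.400e-01 1.630e+00]
```

Call:
send_rows:
  plan:
    - {"x": 0, "y": 0, "z": 0.15, "twist": 0, "claw": 1}
    - {"x": 0, "y": 0, "z": 0.1, "twist": 0, "claw": 1}
    - {"x": 0, "y": 0, "z": 0.06, "twist": 0, "claw": 1}

```text
t: 20.9
tcp_pos: [0.4937, -0.1107, 0.0806]
ee_rot: [0.34, 0.099, 0.935, 0.016]
contact_force: [-4.7, -2.6, -6.8]
gripper_width: -0.0003
finger_force: 3.6
```

```bash
python3 st.py; python3 - <<'E'
from lift import *
t=[.17,.2,.25,.3,.4,.5,.6,.7,.8,.9,.95]
X=np.array([tcp(v,-.0545) for v in t]); print(X.round(4)); print((np.diff(X,axis=0)/.04).round(2))
E
```

```text
20.9 [-0.489  0.574  2.412  2.61   0.556  1.848] [ 0.4937 -0.1107  0.0806] tilt 39.8 z [ 0.639 -0.037 -0.769] f [-4.7 -2.6 -6.8]
TCP [-127.8  -54.5   80.6]
x+ [-136.2  -53.4   73.7]
x- [-119.3  -55.6   87.6]
case f [-4.3 -3.1 -6.8]
[[ 0.4937 -0.1107  0.0814]
 [ 0.4942 -0.1107  0.0889]
 [ 0.4955 -0.1109  0.1013]
 [ 0.4974 -0.1111  0.1136]
 [ 0.503  -0.1119  0.1379]
 [ 0.511  -0.1129  0.1616]
 [ 0.5213 -0.1142  0.1843]
 [ 0.5339 -0.1158  0.2058]
 [ 0.5484 -0.1177  0.226 ]
 [ 0.5649 -0.1199  0.2446]
 [ 0.5739 -0.121   0.2533]]
[[ 0.01 -0.    0.19]
 [ 0.03 -0.    0.31]
 [ 0.05 -0.01  0.31]
 [ 0.14 -0.02  0.61]
 [ 0.2  -0.03  0.59]
 [ 0.26 -0.03  0.57]
 [ 0.31 -0.04  0.54]
 [ 0.36 -0.05  0.5 ]
 [ 0.41 -0.05  0.47]
 [ 0.22 -0.03  0.22]]
```

Call:
send_rows:
  plan:
    - {"x": 0.01, "y": 0, "z": 0.2, "twist": 0, "claw": 1}
    - {"x": 0.02, "y": 0, "z": 0.2, "twist": 0, "claw": 1}
    - {"x": 0.03, "y": 0, "z": 0.2, "twist": 0, "claw": 1}
    - {"x": 0.04, "y": 0, "z": 0.2, "twist": 0, "claw": 1}

```text
t: 21.3
tcp_pos: [0.4976, -0.1107, 0.1129]
ee_rot: [0.34, 0.099, 0.935, 0.016]
contact_force: [-6.7, -4.1, -5.7]
gripper_width: -0.0002
finger_force: 4.5
```

```bash
python3 st.py
```

```text
21.3 [-0.483  0.483  2.382  2.496  0.454  1.984] [ 0.4976 -0.1107  0.1129] tilt 39.7 z [ 0.638 -0.037 -0.769] f [-6.7 -4.1 -5.7]
TCP [-123.9  -54.   112.9]
x+ [-132.4  -53.   106. ]
x- [-115.5  -55.1  119.9]
case f [-6.2 -4.9 -5.7]
```

Call:
send_rows:
  plan:
    - {"x": 0.05, "y": 0, "z": 0.2, "twist": 0, "claw": 1}
    - {"x": 0.05, "y": -0.01, "z": 0.2, "twist": 0, "claw": 1}
    - {"x": 0.05, "y": -0.01, "z": 0.2, "twist": 0, "claw": 1}
    - {"x": 0.07, "y": -0.01, "z": 0.2, "twist": 0, "claw": 1}
    - {"x": 0.07, "y": -0.01, "z": 0.2, "twist": 0, "claw": 1}
    - {"x": 0.07, "y": -0.01, "z": 0.2, "twist": 0, "claw": 1}

```text
t: 21.9
tcp_pos: [0.5114, -0.1125, 0.1608]
ee_rot: [0.339, 0.099, 0.935, 0.016]
contact_force: [-9.4, -1.8, -4.8]
gripper_width: -0.0003
finger_force: 4.7
```

```bash
python3 st.py
```

```text
21.9 [-0.469  0.37   2.308  2.184  0.317  2.334] [ 0.5114 -0.1125  0.1608] tilt 39.7 z [ 0.638 -0.037 -0.769] f [-9.4 -1.8 -4.8]
TCP [-110.   -54.   160.8]
x+ [-118.5  -52.9  153.8]
x- [-101.6  -55.1  167.7]
case f [-9.1 -3.  -4.8]
```

Call:
send_rows:
  plan:
    - {"x": 0.09, "y": -0.01, "z": 0.2, "twist": -0.2, "claw": 1}
    - {"x": 0.09, "y": -0.01, "z": 0.19, "twist": -0.2, "claw": 1}
    - {"x": 0.09, "y": -0.01, "z": 0.19, "twist": -0.2, "claw": 1}
    - {"x": 0.1, "y": -0.01, "z": 0.18, "twist": -0.2, "claw": 1}
    - {"x": 0.11, "y": -0.01, "z": 0.18, "twist": -0.2, "claw": 1}

```text
t: 22.4
tcp_pos: [0.5308, -0.1146, 0.1987]
ee_rot: [0.34, 0.148, 0.928, -0.002]
contact_force: [-10.8, -2.4, -0.8]
gripper_width: -0.0001
finger_force: 4.4
```

```bash
python3 st.py
```

```text
22.4 [-0.408  0.303  2.231  2.008  0.171  2.663] [ 0.5308 -0.1146  0.1987] tilt 39.8 z [ 0.632 -0.105 -0.768] f [-10.8  -2.4  -0.8]
TCP [-90.4 -53.7 198.7]
x+ [-98.7 -51.7 191.7]
x- [-82.2 -55.6 205.7]
case f [-10.4  -3.8  -0.8]
```

Call:
send_rows:
  plan:
    - {"x": 0.1, "y": -0.01, "z": 0.18, "twist": -0.2, "claw": 1}
    - {"x": 0.1, "y": -0.01, "z": 0.18, "twist": -0.2, "claw": 1}
    - {"x": 0.1, "y": -0.01, "z": 0.17, "twist": 0, "claw": 1}

```text
t: 22.7
tcp_pos: [0.5417, -0.1133, 0.2116]
ee_rot: [0.346, 0.168, 0.923, -0.013]
contact_force: [-8.1, -3.2, -3.2]
gripper_width: -0.0001
finger_force: 3.5
```

```bash
python3 st.py
```

```text
22.7 [-0.373  0.29   2.203  2.048  0.115  2.686] [ 0.5417 -0.1133  0.2116] tilt 40.6 z [ 0.635 -0.139 -0.76 ] f [-8.1 -3.2 -3.2]
TCP [-79.9 -51.  211.6]
x+ [-88.  -48.7 204.6]
x- [-71.8 -53.3 218.7]
case f [-7.6 -4.2 -3.2]
```

Call:
send_rows:
  plan:
    - {"x": 0.12, "y": -0.02, "z": 0.25, "twist": 0, "claw": 1}
    - {"x": 0.12, "y": -0.02, "z": 0.25, "twist": 0, "claw": 1}
    - {"x": 0.12, "y": -0.02, "z": 0.25, "twist": 0, "claw": 1}
    - {"x": 0.12, "y": -0.02, "z": 0.25, "twist": 0, "claw": 1}

```text
t: 23.1
tcp_pos: [0.5572, -0.1101, 0.23]
ee_rot: [0.36, 0.168, 0.917, -0.021]
contact_force: [-3.5, -3.6, -5.0]
gripper_width: 0.0002
finger_force: 2.9
```

```bash
python3 st.py
```

```text
23.1 [-0.343  0.276  2.168  2.072  0.079  2.686] [ 0.5572 -0.1101  0.23  ] tilt 42.3 z [ 0.654 -0.16  -0.739] f [-3.5 -3.6 -5. ]
TCP [-64.9 -45.8 230. ]
x+ [-72.8 -43.6 222.6]
x- [-57.1 -48.1 237.3]
case f [-3. -4. -5.]
```

Call:
send_rows:
  plan:
    - {"x": 0.13, "y": -0.02, "z": 0.25, "twist": 0, "claw": 1}
    - {"x": 0.13, "y": -0.02, "z": 0.25, "twist": 0, "claw": 1}
    - {"x": 0.13, "y": -0.02, "z": 0.25, "twist": 0, "claw": 1}
    - {"x": 0.13, "y": -0.02, "z": 0.25, "twist": 0, "claw": 1}
    - {"x": 0.13, "y": -0.02, "z": 0.25, "twist": 0, "claw": 1}

```text
t: 23.6
tcp_pos: [0.5772, -0.1108, 0.2513]
ee_rot: [0.381, 0.167, 0.909, -0.025]
contact_force: [-1.1, 1.1, -5.7]
gripper_width: -0.0
finger_force: 2.8
```

```bash
python3 st.py; python3 - <<'E'
from h import *
cv2.imwrite("pics/s6.png",arm.read_camera("side")[60:300,200:500])
E
```

```text
23.6 [-0.327  0.267  2.126  2.086  0.066  2.685] [ 0.5772 -0.1108  0.2513] tilt 44.8 z [ 0.684 -0.172 -0.709] f [-1.1  1.1 -5.7]
TCP [-45.  -44.  251.3]
x+ [-52.5 -41.8 243.6]
x- [-37.4 -46.2 259. ]
case f [-1.3  0.9 -5.7]
```

View pics/s6.png

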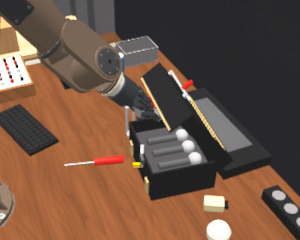

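Call:
send_rows:
  plan:
    - {"x": 0.15, "y": -0.02, "z": 0.22, "twist": 0, "claw": 1}
    - {"x": 0.16, "y": -0.02, "z": 0.22, "twist": 0, "claw": 1}
    - {"x": 0.17, "y": -0.02, "z": 0.2, "twist": 0, "claw": 1}
    - {"x": 0.18, "y": -0.02, "z": 0.2, "twist": 0, "claw": 1}
    - {"x": 0.18, "y": -0.02, "z": 0.2, "twist": 0, "claw": 1}

```text
t: 24.15
tcp_pos: [0.6037, -0.1155, 0.2678]
ee_rot: [0.4, 0.164, 0.901, -0.025]
contact_force: [-5.5, 1.3, -2.2]
gripper_width: 0.0003
finger_force: 2.4
```

```bash
python3 st.py
```

```text
24.15 [-0.32   0.278  2.074  2.092  0.066  2.685] [ 0.6037 -0.1155  0.2678] tilt 47.2 z [ 0.713 -0.176 -0.679] f [-5.5  1.3 -2.2]
TCP [-18.1 -45.2 267.8]
x+ [-25.3 -43.1 259.8]
x- [-10.9 -47.3 275.8]
case f [-5.6  0.6 -2.2]
```

Call:
send_rows:
  plan:
    - {"x": -0.15, "y": 0, "z": -0.15, "twist": 0, "claw": 1}
    - {"x": -0.1, "y": 0, "z": -0.1, "twist": 0, "claw": 1}
    - {"x": -0.4, "y": 0.1, "z": 0.3, "twist": 0, "claw": 1}
    - {"x": -0.6, "y": 0.15, "z": 0.45, "twist": 0, "claw": 1}
    - {"x": -0.7, "y": 0.15, "z": 0.5, "twist": 0, "claw": 1}
    - {"x": -0.7, "y": 0.1, "z": 0.4, "twist": 0, "claw": 1}
    - {"x": -0.5, "y": 0, "z": 0.2, "twist": 0, "claw": 1}

```text
t: 24.85
tcp_pos: [0.4774, -0.0869, 0.307]
ee_rot: [0.417, 0.165, 0.893, -0.034]
contact_force: [-0.1, 0.0, 1.0]
gripper_width: -0.0001
finger_force: 0.0
```

```bash
python3 st.py; python3 - <<'E'
from h import *
a=arm.read_camera("side"); b=arm.read_camera("top")
cv2.imwrite("pics/s7.png",np.vstack([cv2.resize(a[80:280,220:460],None,fx=1.5,fy=1.5),cv2.resize(b[50:250,200:440],None,fx=1.5,fy=1.5)]))
E
```

```text
24.85 [-0.351  0.021  2.295  2.072  0.074  2.685] [ 0.4774 -0.0869  0.307 ] tilt 49.4 z [ 0.733 -0.199 -0.65 ] f [-0.1  0.   1. ]
TCP [-147.  -33.  307.]
x+ [-153.9  -30.9  298.7]
x- [-140.1  -35.1  315.3]
case f [-0.1 -0.   1. ]
```

View pics/s7.png

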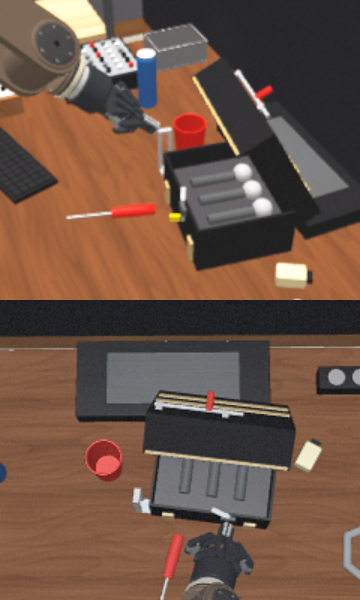

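The picture shows the lid standing open at about 60° (the foot strip is at row ~455 in the lower panel). The gripper is clear of it, the bolt is drawn, and the screwdriver, cup and adapter are where they were. I'm handing the job in.

```bash
python3 -c "
from cell import arm
print(arm.close_job())"
```

```text
the job is handed in; nothing more can be done
None
```

I handed the job in with the case open, in the order asked: bolt drawn, lid raised to its catch, tab pushed left, lid swung to about 60° and the arm clear. At the bolt's stop I pushed too hard: the wrist force reached about 110 N, under the 120 N limit. The elbow joint also read 0.003 rad past its 0.05 lower limit early on. Pushes on the tab and the lid's front peaked at about 18 N and 16 N; the tab's limit is 18 N, so that one was right at it.

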